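# Hold a spring clip gaping around the green job card

## Task

Squeeze the handles of the blue spring clip so that its jaws open, lift it off the metal strip it is parked on, and carry it to the green-headed card. Hold it there wide open astride the middle of the card's top edge, one jaw on each side and the jaw tips about a centimetre below the edge, with nothing touching the card, so that papers can be slipped in; finish still squeezing and holding it there, never letting it shut on the card. Leave the red-headed card and the other things where they are, and do not shove the green card's holder.

Things in the scene. Friction and masses are not known exactly. Their poses are not given: they have to be found in the camera images.
- clip: Blue spring clip, 44 mm wide along y, 84 mm tall, 100 g, upright: handles up, jaws down. Origin: centre of the black bridge (4 mm up and down) between its hinge pins. z up; x is the direction in which handles and jaws open and close, y runs along the jaws. At the start it bites the strip of the park, y along the strip, jaw tips 18 mm above the foot.
- clip_grip (a point): point midway between the two handle bars (round, radius 4 mm, along y) of the parked clip, 40 mm above its origin: squeeze here along the clip's x. Over both bars it measures 52 mm when parked, 27 mm fully squeezed; this takes about 6 N at first, 12 N when wide open, then a hard stop.
- clip_bite (a point): point midway between the two jaw tips, 35 mm below the clip's origin (each jaw tip is a round rubber bar of radius 3 mm, 44 mm along y)
- clip_near (a joint): angle of the arm on the clip's -x side (rad): 0 parked on the 5 mm strip, -0.07 fully shut, 0.30 wide open at the stop. Both arms are coupled and turn equally. Clear gap between the jaw tips: 5 mm at 0, 19 mm at 0.2, 26 mm at 0.30.
- clip_far (a joint): angle of the arm on the clip's +x side, same meaning
- park: fixed parking stand: dark steel foot 60 x 90 x 12 mm with an upright aluminium strip 5 mm thick (x), 70 mm long (y), its top edge 45 mm above the surface. Origin: centre of the underside.
- park_edge (a point): middle of the top edge of the parking strip
- green_card: stiff card, 4 mm thick (x), 90 mm wide (y), with a green header band and a white stripe marking the middle of its top edge, fixed upright in a loose black holder (60 x 110 x 25 mm, together 0.8 kg). The top edge runs along y, 110 mm above the surface. Origin: centre of the holder's underside.
- green_card_edge (a point): middle of the top edge of the green-headed card, 110 mm above the surface
- red_card: the same card and holder with a red header band; a bystander. Origin: centre of the holder's underside, top edge 110 mm up.
- stamp: wooden hand stamp 27 x 60 x 73 mm, a bystander; origin at the centre of its underside
- carton: small shut carton 69 x 110 x 58 mm, a bystander; origin at the centre of its underside
- clamp: flat orange spring clamp lying on the desk, 57 x 109 x 22 mm, rigid, a bystander (not the clip of the task); origin at the centre of its underside
There are look-alikes about, which are no part of the job. Of the things shaped like the clip, the blue one is meant.

How it is judged (in metres and radians):
On the way, in this order (a step that is already met when the one before it is completed fails the run):
1. the clip's handles are squeezed so that its jaws stand open while it is still at its parking strip (value of joint each of clip_near, clip_far above 0.12 rad and horizontal distance between clip_bite and park_edge below 0.025 m and z of clip_bite in the frame of park_edge below 0.005 m), for 0.1 s.
2. the clip is lifted clear of the strip in the fingers (z of clip_bite in the frame of park_edge above 0.02 m and contact force between the fingers and clip above 2 N), for 0.1 s.
At the end, for the whole second after the job is handed in: Fingers squeeze and carry the still clip, gap over 19 mm (0.2 rad), jaw tips astride the green card's edge (mid-plane within 12 mm), 4-22 mm below it, within 15 mm of its middle; clip aligned and upright within 0.3 rad; neither clip nor robot touches card or holder, which stands upright (value of joint each of clip_near, clip_far above 0.2 rad and x of clip_bite in the frame of green_card_edge between -0.012 and 0.012 m and y of clip_bite in the frame of green_card_edge between -0.015 and 0.015 m and z of clip_bite in the frame of green_card_edge between -0.022 and -0.004 m and angle between the y axis of clip and the y axis of green_card, either way round below 0.3 rad and angle between clip's own z axis and vertical below 0.3 rad and angle between green_card's own z axis and vertical below 0.05 rad and height (world z) of clip_bite above 0.08 m and contact force between the fingers and clip above 2 N and contact force between each of clip, the arm, the fingers and green_card below 0.3 N and linear speed of clip below 0.03 m/s); the arm keeps its last pose, push and grip.
It fails at once if the clip shuts on the green-headed card (value of joint clip_near below 0.08 rad and contact force between clip and green_card above 3 N).
It fails at once if the green-headed card's holder is shoved more than 20 mm (distance of green_card from where it was at the start of the episode above 0.02 m).
It fails at once if the red-headed card is moved more than 20 mm (distance of red_card from where it was at the start of the episode above 0.02 m).
It fails at once if a bystander is moved more than 20 mm (distance of any of stamp, carton, clamp from where it was at the start of the episode above 0.02 m).
It also fails if it takes over 38 s, if anything falls off the work surface, if the arm or the gripper's body presses on something with over 40 N, if the wrist force passes 120 N, or if a joint passes its speed limit or range.

## Robot

A 7-joint arm with a two-finger parallel gripper is mounted at the origin on a cart in front of the work surface, level with it; the furniture and walls round the work are solid. World frame = base frame: x ahead of the robot, y to its left, z up, the work surface at z = 0. Lengths are in mm, angles in rad, forces in N, time in s.
With the tool pointing down it reaches from about 400 to 875 mm from the base axis. Payload 4.4 kg.
Tool frame: the origin (TCP) lies midway between the tips of the shut fingers; the grasp point (between the pads) lies ctrl.grip_depth behind it (ctrl.grip_depth is the distance from the TCP to the grasp point, in mm); z points along the fingers, y is the line along which they close (so a half turn about z gives the same grasp; the last joint's range is limited). The gripper opens to 85 mm and grips with 20 to 120 N. Pads are 22 mm wide; open, the fingers measure 114 mm over their backs; the gripper's body (76 mm by 85 mm) begins 54 mm behind the grasp point. The pads swing forward as they close: fully open they stand 13 mm farther back than shut.
Start: joints at [-1.313, 0.628, 0.038, 1.517, -0.027, 0.996, -0.02], TCP at [206.788, 616.244, 231.313] pointing down, gripper open.
Joint ranges: [-3.06, 3.06], [-0.37, 2.12], [-1.25, 1.32], [0.18, 2.47], [-1.1, 4.24], [0.23, 1.98], [-2.94, 2.94]. Speed limits (rad/s): [2.57, 2.57, 3.14, 3.14, 3.14, 3.14, 3.14].

## Interface

Orientations are given as [roll, pitch, yaw] about the fixed x, y, z axes, in that order (R = Rz(yaw) Ry(pitch) Rx(roll)).
In Python, from cell import ctrl gives the robot as it stands.
- The arm moves only by the tool carry_out, never from a script. Its argument "deltas" is one flat list of numbers, 7 for each row, row after row: the turn, a rotation vector about the tool's x, y, z in degrees, then the shift along the tool's x, y, z in m, then the closure, from -1 (fully open) to 1 (shut). In form: [wx, wy, wz, dx, dy, dz, claw, wx, wy, wz, dx, dy, dz, claw, ...]. A call has 1 to 12 rows; each row shifts and turns the commanded pose from where the row before left it, along the tool's axes as they then stand; what a row does not reach is not made up. A row lasts 1/8 s, in which the tool goes at most 62.5 mm and 10.7 degrees, less where a joint would pass 70% of its speed; a pose out of reach is approached as far as the arm can. A call with a gripper value outside its range is refused whole. The fingers move at their own pace and stop on an object; the grip force is fixed at half the most. Time passes only in rows, so rows that do not move let the fingers close. It gives the time, the measured TCP pose, the force, the opening and the grip force at its end, in the units of the state.
- ctrl.read_state(): the state, without advancing time (a new reading comes with each control period).
- ctrl.get_image(name): name is "scene" or "top"; returns the picture (420x560x3 uint8, red, green, blue); there is no depth.
- ctrl.calibration(name): a dict with "mtx" (3x3 intrinsics, pixels), "R" (3x3) and "t" (3): a world point X has camera coordinates R X + t. Camera axes: x right, y down, z forward; pixel columns grow to the right and rows downward; lengths in mm; the calibration is good to about 2 mm. A picture is of the moment at which its call begins. calibration takes no time and is no camera call.
- ctrl.finish_job(): hands the job in; it is judged then, once.
The state is a dict: "clock": time; "qpos": joint angles; "qd": joint speeds; "tau": joint torques, N m; "eef_pos": TCP position; "tool_rot": TCP orientation; "force": force on the tool from outside, world axes, zero at the start; "torque": the same for the moment, N m; "width": finger opening in mm; "gripper_force": force on a finger pad.
Only numpy, scipy, OpenCV 4.12 (cv2) and the standard library are available. Lean on these libraries where they do the work, as an engineer would, in place of code of your own. Each camera call takes 0.05 s, during which the arm holds its last target. There are 200 camera calls.

## Working session

There is one attempt and no reset: what is moved stays moved. The work goes in short steps, Python scripts to look and compute and a tool call to move; the robot and the scene stay as the last step left them, time stands still between calls to the robot, and variables do not carry over. Pictures are saved under pics/ and viewed, at most 10 in all, crops included, and the job is handed in when it is done.

Besides the shell and the picture viewer there is one more tool, called after "Call:" by a JSON object that holds its "api" and its "payload", one argument or row to a line. carry_out: Moves the arm, as the interface text tells. Its arguments: {"type":"object","properties":{"deltas":{"type":"array"}},"required":["deltas"]}

```bash
mkdir -p pics; ls; python3 - <<'E'
from cell import ctrl
import cv2
print(ctrl.grip_depth, ctrl.read_state())
for n in("scene","top"):
    cv2.imwrite(f"pics/{n}0.png",ctrl.get_image(n)[:,:,::-1]); print(n,ctrl.calibration(n))
E
```

```text
pics
18.700000000000003 {'clock': 0.0, 'qpos': array([-1.31279919,  0.62937061,  0.03842523,  1.51839813, -0.02700061,
        0.9962834 , -0.01999378]), 'qd': array([-7.65323242e-04,  7.10512599e-04,  2.46181819e-04,  1.08011117e-03,
        5.70100345e-05, -2.10573040e-03, -1.63808449e-04]), 'tau': array([-1.16925216e-04, -5.63385737e+01,  1.22596722e+00, -1.93445045e+01,
        1.09487964e-02,  1.04563544e-02,  5.60654158e-06]), 'eef_pos': array([206.57002081, 615.62775955, 230.3632801 ]), 'tool_rot': array([-3.13965075e+00,  1.71656332e-05,  2.81781426e+00]), 'force': array([ 0.00217243,  0.01489514, -0.75541386]), 'torque': array([-0.0244905 , -0.00200052, -0.00426907]), 'gripper_force': 0.0, 'width': 85.45000649130084}
scene {'mtx': array([[405.3229211 ,   0.        , 274.42000531],
       [  0.        , 405.3229211 , 212.83463277],
       [  0.        ,   0.        ,   1.        ]]), 'R': array([[ 0.54633748, -0.8375549 ,  0.00414157],
       [-0.51307732, -0.3385808 , -0.78874248],
       [ 0.66201738,  0.42879464, -0.6147098 ]]), 't': array([-240.05380706,  391.93118305,  856.24105319])}
top {'mtx': array([[424.65983226,   0.        , 274.08966101],
       [  0.        , 424.65983226, 210.24776079],
       [  0.        ,   0.        ,   1.        ]]), 'R': array([[-0.02739842, -0.9996096 , -0.00547489],
       [-0.98689279,  0.0279204 , -0.15894363],
       [ 0.15903444,  0.00104833, -0.98727248]]), 't': array([  90.84973434,  569.89113929, 1317.16657021])}
```

View pics/scene0.png

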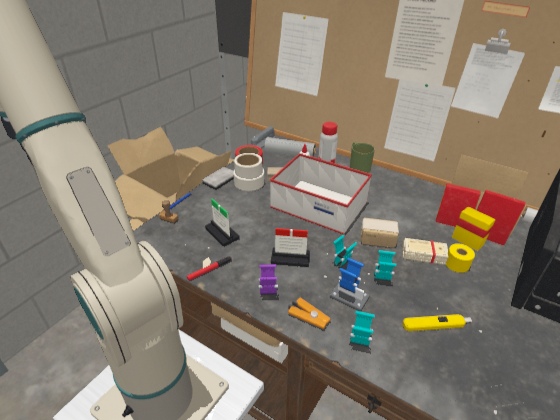

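View pics/top0.png

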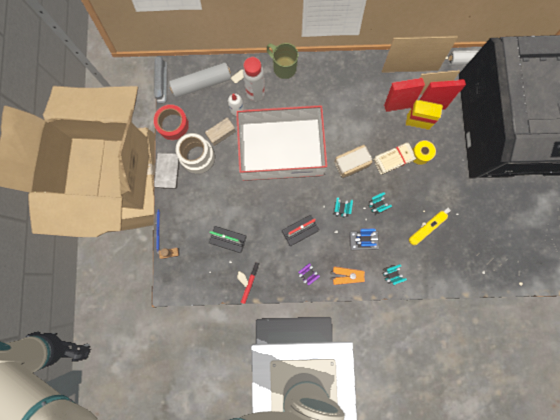

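Scene picture: the blue clip on its stand is at (350,275), the green card at (222,220), the red card at (291,245). The top picture has them at (367,237), (227,238) and (300,230).

Things that could be taken for the clip, by top pixel: teal (343,206), teal (380,203), teal (395,273), purple (308,273), orange clamp (348,276). I choose the blue one at (367,237), since it is the only blue one and sits on the stand. I'll check that in close crops.

```bash
python3 - <<'E'
import cv2, numpy as np
t=cv2.imread("pics/top0.png"); s=cv2.imread("pics/scene0.png")
a=cv2.resize(t[215:260,335:395],None,fx=6,fy=6,interpolation=cv2.INTER_NEAREST)
b=cv2.resize(t[215:260,200:260],None,fx=6,fy=6,interpolation=cv2.INTER_NEAREST)
c=cv2.resize(s[253:313,320:380],None,fx=6,fy=6,interpolation=cv2.INTER_NEAREST)[:330]
d=cv2.resize(s[193:253,192:252],None,fx=6,fy=6,interpolation=cv2.INTER_NEAREST)[:330]
cv2.imwrite("pics/crop0.png",np.vstack([np.hstack([a,b]),np.hstack([c,d])]))
E
```

```text
(no output)
```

View pics/crop0.png

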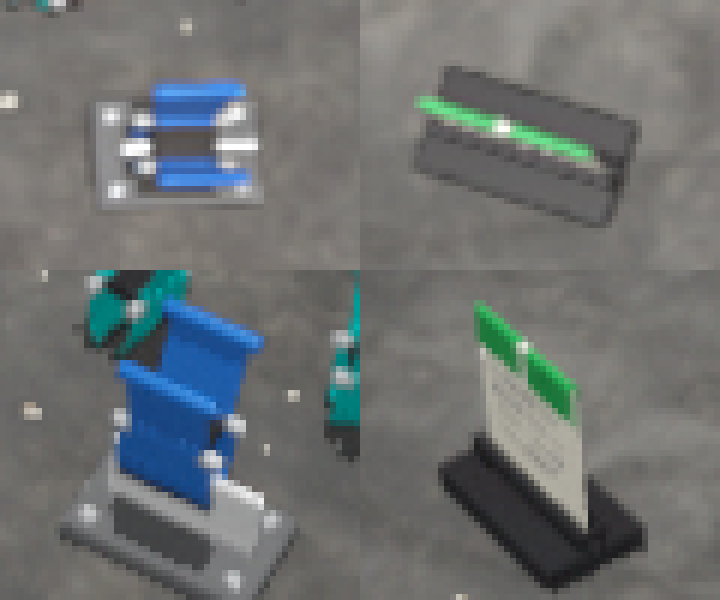

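The crops show the blue clip on the steel stand: top-view bars at about (368,230) and (369,245), strip along image columns. The green card's white stripe is at top (223.8,236) and scene (219.3,205.7). Next I triangulate these points from the two views.

```bash
cat > h.py <<'E'
from cell import ctrl
import cv2, numpy as np
C={n:ctrl.calibration(n) for n in("top","scene")}
def ray(n,p):
    c=C[n]; d=c["R"].T@np.linalg.inv(c["mtx"])@[p[0],p[1],1.]; return -c["R"].T@c["t"],d/np.linalg.norm(d)
def plane(n,p,z):
    o,d=ray(n,p); return o+d*(z-o[2])/d[2]
def tri(pt,ps):
    P=[C[n]["mtx"]@np.c_[C[n]["R"],C[n]["t"]] for n in("top","scene")]
    X=cv2.triangulatePoints(P[0],P[1],np.array(pt,float).reshape(2,1),np.array(ps,float).reshape(2,1)).ravel(); X=X[:3]/X[3]
    r=[np.array(p)-(lambda v:v[:2]/v[2])(C[n]["mtx"]@(C[n]["R"]@X+C[n]["t"])) for n,p in(("top",pt),("scene",ps))]
    return X.round(1),np.abs(r).max().round(2)
E
python3 - <<'E'
from h import *
T=lambda u,v:((u/6+335-.5),(v/6+215-.5)); S=lambda u,v:(u/6+320-.5,(v-270)/6+253-.5)
T2=lambda u,v:((u-360)/6+200-.5,v/6+215-.5); S2=lambda u,v:((u-360)/6+192-.5,(v-270)/6+193-.5)
for k,a,b in(("farL",T(155,90),S(166,305)),("farR",T(246,88),S(262,343)),("nearL",T(155,181),S(121,368)),("nearR",T(249,178),S(224,410)),
 ("stripL",T(121,148),S(110,453)),("stripR",T(257,143),S(264,498)),
 ("cardL",T2(415,101),S2(474,303)),("cardM",T2(503,126),S2(524,346)),("cardR",T2(592,153),S2(578,388))):
    print(k,*tri(a,b))
# masks, top
im=cv2.imread("pics/top0.png"); hsv=cv2.cvtColor(im,cv2.COLOR_BGR2HSV)
m=cv2.inRange(hsv,(50,100,60),(75,255,255)); m[:,:200]=0;m[:,260:]=0
p=np.argwhere(m)[:,::-1].astype(float); W=np.array([plane("top",q,108)[:2] for q in p]); c=W.mean(0); w,v=np.linalg.eigh(np.cov(W.T)); print("card",c,v[:,1],np.degrees(np.arctan2(v[1,1],v[0,1])))
m=cv2.inRange(hsv,(100,120,60),(125,255,255)); m[:,:330]=0;m[:,400:]=0;m[:215]=0;m[260:]=0
p=np.argwhere(m)[:,::-1]; print("blue",p.min(0),p.max(0))
for sel in (p[p[:,1]<=231],p[p[:,1]>=243]):
    W=np.array([plane("top",q,107)[:2] for q in sel]); print(W.mean(0),len(sel))
# foot: grey rectangle corners at z=12
for u,v in((97,104),(263,98),(98,205),(263,203)): print("foot",plane("top",T(u,v),12).round(1))
E
```

```text
farL [ 495.8 -185.5  106.1] 0.02
farR [ 494.8 -230.4  109. ] 0.31
nearL [ 450.7 -184.3  105.5] 0.69
nearR [ 450.5 -230.9  107.8] 0.52
stripL [ 472.8 -179.8   31.3] 0.42
stripR [ 472.6 -249.8   45.5] 0.11
cardL [502.7 275.3 109.2] 0.01
cardM [488.8 231.  108.9] 0.06
cardR [473.9 185.6 111.4] 0.12
card [487.92939882 229.03334782] [0.31525913 0.94900563] 71.623542020408
blue [357 229] [375 245]
[ 493.73850253 -206.72903627] 41
[ 450.99118209 -203.1938438 ] 39
foot [ 499.3 -172.6   12. ]
foot [ 500.1 -262.9   12. ]
foot [ 444.6 -170.1   12. ]
foot [ 443.2 -259.1   12. ]
```

Checks on the measurements:
- **Bars:** heights 105–109 mm, as expected; clip centre is (473,-207.5), yaw about 0.
- **Strip:** top about 45 mm at its right end. The left-end pick of 31 mm is bad, and I don't use it.
- **Card edge:** height 109–111 mm, middle at (488.5,231), yaw about -18°.

All of these are in reach, so I move towards the clip.

Call:
{"api": "carry_out", "payload": {
  "deltas": [0,0,0,-0.0391,-0.0275,0,-1,0,0,0,-0.0391,-0.0275,0,-1,0,0,0,-0.0391,-0.0275,0,-1,0,0,0,-0.0391,-0.0275,0,-1,0,0,0,-0.0391,-0.0275,0,-1,0,0,0,-0.0391,-0.0275,0,-1,0,0,0,-0.0391,-0.0275,0,-1,0,0,0,-0.0391,-0.0275,0,-1,0,0,0,-0.0391,-0.0275,0,-1,0,0,0,-0.0391,-0.0275,0,-1,0,0,0,0,0,0,-1]
}}

```text
clock: 1.48
eef_pos: [492.4, 226.3, 231.0]
tool_rot: [-3.139, 0.002, 2.81]
force: [0.0, 0.4, -0.8]
width: 85.4
gripper_force: 0.0
```

Call:
{"api": "carry_out", "payload": {
  "deltas": [0,0,10.2,0,0,0,-1,0,0,10.2,0,0,0,-1,0,0,10.2,0,0,0,-1,0,0,10.2,0,0,0,-1,0,0,10.2,0,0,0,-1,0,0,10.2,0,0,0,-1,0,0,10.2,0,0,0,-1,0,0,0,0,0,0,-1]
}}

```text
clock: 2.48
eef_pos: [489.1, 232.2, 230.9]
tool_rot: [-3.141, 0.0, 1.575]
force: [-0.2, -0.4, -0.0]
width: 85.5
gripper_force: 0.0
```

Call:
{"api": "carry_out", "payload": {
  "deltas": [0,0,0,-0.044,-0.0016,0,-1,0,0,0,-0.044,-0.0016,0,-1,0,0,0,-0.044,-0.0016,0,-1,0,0,0,-0.044,-0.0016,0,-1,0,0,0,-0.044,-0.0016,0,-1,0,0,0,-0.044,-0.0016,0,-1,0,0,0,-0.044,-0.0016,0,-1,0,0,0,-0.044,-0.0016,0,-1,0,0,0,-0.044,-0.0016,0,-1,0,0,0,-0.044,-0.0016,0,-1,0,0,0,0,0,0,-1,0,0,0,0,0,0,-1]
}}

```text
clock: 3.98
eef_pos: [474.3, -207.7, 231.0]
tool_rot: [-3.141, -0.001, 1.574]
force: [0.6, -0.2, 0.0]
width: 85.3
gripper_force: 0.0
```

Call:
{"api": "carry_out", "payload": {
  "deltas": [0,0,0,0,-0.001,0.018,-1,0,0,0,0,0,0.018,-1,0,0,0,0,0,0.018,-1,0,0,0,0,0,0.018,-1,0,0,0,0,0,0.018,-1,0,0,0,0,0,0.018,-1,0,0,0,0,0,0.018,-1,0,0,0,0,0,0.018,-1,0,0,0,0,0,0,-1,0,0,0,0,0,0,-1]
}}

```text
clock: 5.22
eef_pos: [473.9, -208.0, 87.8]
tool_rot: [3.141, -0.0, 1.574]
force: [0.3, 0.1, 0.4]
width: 85.2
gripper_force: 0.0
```

```bash
python3 - <<'E'
from h import *
s=ctrl.get_image("scene")[:,:,::-1]; t=ctrl.get_image("top")[:,:,::-1]
a=cv2.resize(s[215:315,300:400],(560,560),interpolation=cv2.INTER_CUBIC)
cv2.imwrite("pics/grasp.png",a); print(ctrl.read_state()["eef_pos"])
E
```

```text
[ 473.98598265 -208.59039766   88.05658218]
```

View pics/grasp.png

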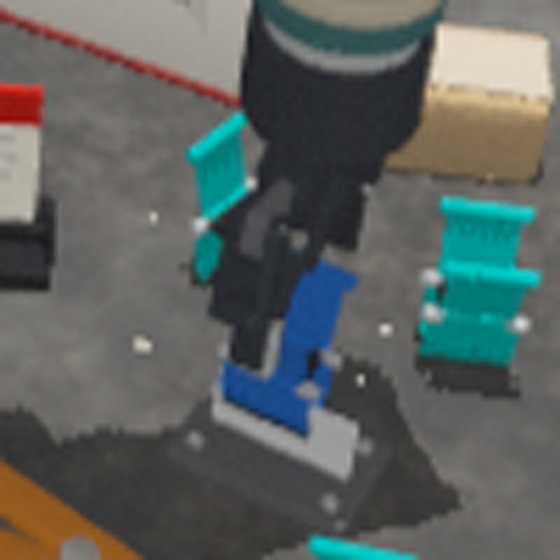

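The fingers straddle the blue handles, about (240,330) and (320,270) in the crop, with the clip still on its strip. I squeeze now.

Call:
{"api": "carry_out", "payload": {
  "deltas": [0,0,0,0,0,0,0.2,0,0,0,0,0,0,0.2,0,0,0,0,0,0,0.4,0,0,0,0,0,0,0.6,0,0,0,0,0,0,0.8,0,0,0,0,0,0,1,0,0,0,0,0,0,1,0,0,0,0,0,0,1,0,0,0,0,0,0,1,0,0,0,0,0,0,1]
}}

```text
clock: 6.58
eef_pos: [473.3, -208.9, 87.3]
tool_rot: [-3.142, -0.0, 1.572]
force: [-0.1, 0.3, -0.4]
width: 23.7
gripper_force: 60.6
```

```bash
python3 - <<'E'
from h import *
s=ctrl.get_image("scene")[:,:,::-1]
a=cv2.resize(s[230:310,310:390],(560,560),interpolation=cv2.INTER_CUBIC)
cv2.imwrite("pics/sq.png",a); print(ctrl.read_state()["force"])
E
```

```text
[ 0.54065561  0.52841079 -1.79969785]
```

View pics/sq.png

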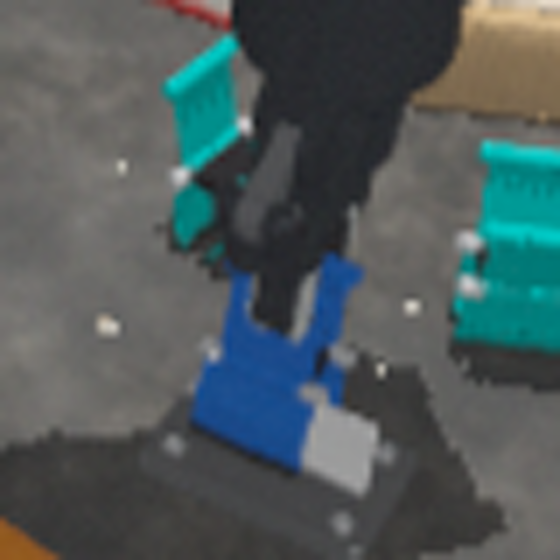

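The clip is upright, squeezed and open, with the fingers centred at about (285,290). I lift it straight up.

Call:
{"api": "carry_out", "payload": {
  "deltas": [0,0,0,0,0,-0.008,1,0,0,0,0,0,-0.014,1,0,0,0,0,0,-0.014,1,0,0,0,0,0,-0.014,1,0,0,0,0,0,-0.014,1,0,0,0,0,0,-0.014,1,0,0,0,0,0,-0.014,1,0,0,0,0,0,-0.014,1,0,0,0,0,0,-0.014,1,0,0,0,0,0,-0.014,1,0,0,0,0,0,-0.014,1,0,0,0,0,0,0,1]
}}

```text
clock: 8.12
eef_pos: [474.0, -209.2, 236.5]
tool_rot: [3.139, 0.001, 1.572]
force: [-0.8, -0.2, -2.4]
width: 23.5
gripper_force: 60.6
```

```bash
python3 - <<'E'
from h import *
s=ctrl.get_image("scene")[:,:,::-1]; t=ctrl.get_image("top")[:,:,::-1]
a=cv2.resize(s[160:260,300:400],(560,560),interpolation=cv2.INTER_CUBIC)
cv2.imwrite("pics/lift.png",a)
s=ctrl.read_state();print(s["eef_pos"],s["force"],s["width"])
E
```

```text
[ 473.19041838 -208.71426468  235.19013825] [-0.16949068  0.76062964 -0.80777318] 23.497055651964097
```

View pics/lift.png

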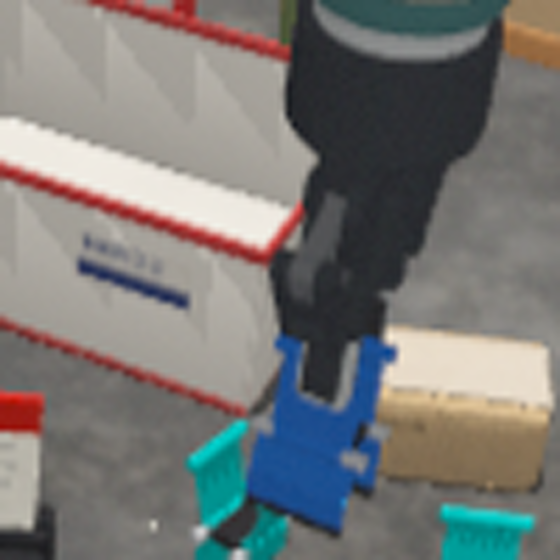

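The clip hangs upright in the fingers with its jaws open, lower rim at about (250,490)–(340,530) in the crop. I measure the jaw-tip height relative to the TCP, then move on.

```bash
python3 - <<'E'
from h import *
def px(p,x):
    o,d=ray("scene",p); return (o+d*(x-o[0])/d[0]).round(1)
f=lambda u,v:(300+u/5.6-.5,160+v/5.6-.5)
for k,p,x in(("jawL",f(250,492),454),("jawR",f(338,532),454),("blackR",f(372,492),487),("barL",f(280,342),460),("barFarR",f(396,352),486),("pinL",f(262,423),463),("pinR",f(352,457),463)): print(k,px(p,x))
print(C["scene"]["R"].T@-C["scene"]["t"])
E
```

```text
jawL [ 454.  -188.1  177.9]
jawR [ 454.  -228.8  175.9]
blackR [ 487.  -230.3  173.9]
barL [ 460.  -189.2  256.6]
barFarR [ 486.  -229.3  251.7]
pinL [ 463.  -185.6  209.1]
pinR [ 463.  -226.2  210. ]
[-234.60506847 -435.50944066  836.4667433 ]
```

Call:
{"api": "carry_out", "payload": {
  "deltas": [0,0,0,0.03,0.0015,0,1,0,0,0,0.04,0.0015,0,1,0,0,0,0.045,0.0015,0,1,0,0,0,0.045,0.0015,0,1,0,0,0,0.045,0.0015,0,1,0,0,0,0.045,0.0015,0,1,0,0,0,0.045,0.0015,0,1,0,0,0,0.045,0.0015,0,1,0,0,0,0.045,0.0015,0,1,0,0,0,0.035,0.0015,0,1,0,0,0,0.02,0,0,1,0,0,0,0,0,0,1]
}}

```text
clock: 9.72
eef_pos: [487.5, 231.9, 234.7]
tool_rot: [-3.141, 0.001, 1.574]
force: [0.0, -0.7, -1.0]
width: 23.6
gripper_force: 60.6
```

Call:
{"api": "carry_out", "payload": {
  "deltas": [0,0,6,0,0,0,1,0,0,6,0,0,0,1,0,0,6,0,0,0,1,0,0,0,0,0,0,1,0,0,0,0,0,0,1]
}}

```text
clock: 10.35
eef_pos: [488.0, 229.9, 235.3]
tool_rot: [-3.142, 0.001, 1.258]
force: [-0.5, -0.2, -1.3]
width: 24.0
gripper_force: 60.6
```

```bash
python3 - <<'E'
from h import *
s=ctrl.get_image("scene")[:,:,::-1]; t=ctrl.get_image("top")[:,:,::-1]
a=cv2.resize(s[140:250,165:275],(560,560),interpolation=cv2.INTER_CUBIC)
cv2.imwrite("pics/over.png",a)
s=ctrl.read_state();print(s["eef_pos"],s["tool_rot"],s["force"],s["width"])
E
```

```text
[488.0534087  230.44987763 235.34095617] [-3.14153076e+00  1.12735206e-04  1.25761579e+00] [ 0.33998703 -0.06019768 -1.2659016 ] 23.368198245245193
```

View pics/over.png

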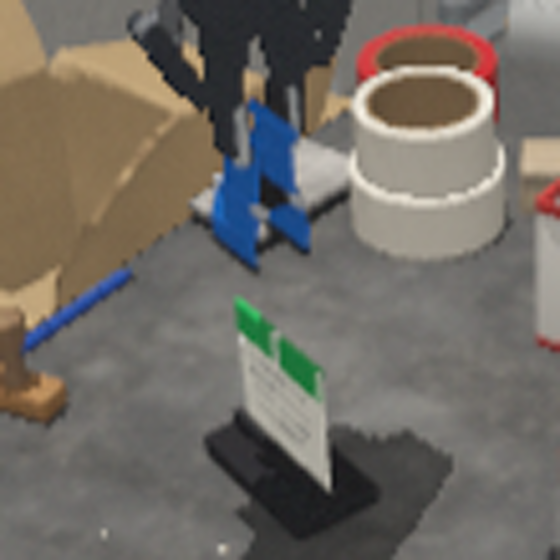

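The clip hangs above the card: right-end jaw tips at about (257,268) and (310,248) in the crop, card edge from (237,298) to (325,373). I check the alignment by projection.

```bash
python3 - <<'E'
from h import *
k=560/110
def pr(X):
    v=C["scene"]["mtx"]@(C["scene"]["R"]@X+C["scene"]["t"]); return ((v[:2]/v[2]+.5-[165,140])*k).round(1)
c=np.array([488.,230.5,0]); a=np.radians(72); Y=np.array([np.cos(a),np.sin(a),0]); Xc=np.array([np.sin(a),-np.cos(a),0]); Z=np.array([0,0,1.])
for z in(172,175,178): print(z,[pr(c-22*Y+s*19*Xc+z*Z) for s in(-1,1)], pr(c+22*Y-19*Xc+z*Z))
print("cardedge",[pr(c+s*Y+110*Z) for s in(-45,0,45)])
E
```

```text
172 [array([260.2, 275.9]), array([317.3, 251.7])] [218.6 241. ]
175 [array([259.8, 271.5]), array([317. , 247.3])] [218.1 236.6]
178 [array([259.3, 267. ]), array([316.6, 242.9])] [217.6 232.3]
cardedge [array([319.2, 370.5]), array([276.6, 333.7]), array([235.8, 298.5])]
```

Call:
{"api": "carry_out", "payload": {
  "deltas": [0,0,0,0,0,0.01,1,0,0,0,0,0,0.01,1,0,0,0,0,0,0.01,1,0,0,0,0,0,0.01,1,0,0,0,0,0,0.01,1,0,0,0,0,0,0.01,1,0,0,0,0,0,0.008,1,0,0,0,0,0,0,1,0,0,0,0,0,0,1]
}}

```text
clock: 11.58
eef_pos: [488.2, 231.1, 167.5]
tool_rot: [3.141, -0.0, 1.257]
force: [0.0, 0.6, -1.1]
width: 23.5
gripper_force: 60.6
```

```bash
python3 - <<'E'
from h import *
s=ctrl.get_image("scene")[:,:,::-1]; t=ctrl.get_image("top")[:,:,::-1]
a=cv2.resize(s[170:240,185:255],(560,560),interpolation=cv2.INTER_CUBIC)
cv2.imwrite("pics/at.png",a)
s=ctrl.read_state();print(s["eef_pos"],s["tool_rot"],s["force"],s["width"])
E
```

```text
[488.28846772 231.22011252 167.6838959 ] [ 3.14101694e+00 -6.34167365e-04  1.25740876e+00] [-0.3357365  -0.43117263 -0.50329744] 23.291760880945677
```

View pics/at.png

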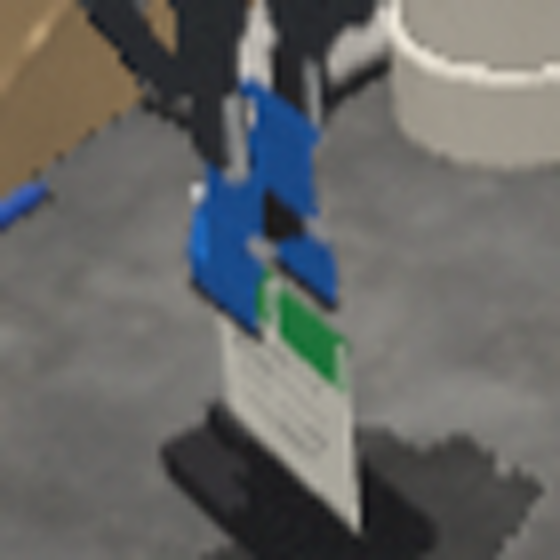

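The jaws are level with the edge and astride it: near jaw's lower corner at (258,335), far jaw's at (335,300), card edge from (270,280) to (348,345). The clip may sit 1–2 mm too near, so I shift 1.5 mm and go down 12 mm more.

Call:
{"api": "carry_out", "payload": {
  "deltas": [0,0,0,0,0.0015,0,1,0,0,0,0,0,0.004,1,0,0,0,0,0,0.004,1,0,0,0,0,0,0.004,1,0,0,0,0,0,0,1,0,0,0,0,0,0,1,0,0,0,0,0,0,1]
}}

```text
clock: 12.55
eef_pos: [489.5, 230.7, 155.4]
tool_rot: [3.141, -0.0, 1.257]
force: [0.4, 0.0, -0.8]
width: 23.8
gripper_force: 60.6
```

```bash
python3 - <<'E'
from h import *
s=ctrl.get_image("scene")[:,:,::-1]; t=ctrl.get_image("top")[:,:,::-1]
a=cv2.resize(s[180:230,192:242],(560,560),interpolation=cv2.INTER_CUBIC)
cv2.imwrite("pics/fin.png",a)
s=ctrl.read_state();p=s["eef_pos"];print(p,s["tool_rot"],s["force"],s["width"])
k=11.2
def pr(X):
    v=C["scene"]["mtx"]@(C["scene"]["R"]@X+C["scene"]["t"]); return ((v[:2]/v[2]+.5-[192,180])*k).round(0)
a=np.radians(72); Y=np.array([np.cos(a),np.sin(a),0]); Xc=np.array([np.sin(a),-np.cos(a),0]); c=np.array([p[0],p[1],0])
for z in(92,98): print(z,"near outer",pr(c-22*Y-19*Xc+[0,0,z]),pr(c+22*Y-19*Xc+[0,0,z]),"far inner",pr(c-22*Y+13*Xc+[0,0,z]))
m=np.array([488.5,230.8,110]); print("card R end",pr(m-45*Y),"mid",pr(m))
E
```

```text
[489.4828712  230.7104475  155.43092144] [ 3.14141286e+00 -2.15600030e-04  1.25752904e+00] [ 1.17061078  0.02633648 -1.13256844] 23.833755568120772
92 near outer [299. 403.] [210. 325.] far inner [400. 357.]
98 near outer [297. 386.] [208. 307.] far inner [399. 340.]
card R end [400. 366.] mid [306. 285.]
```

View pics/fin.png

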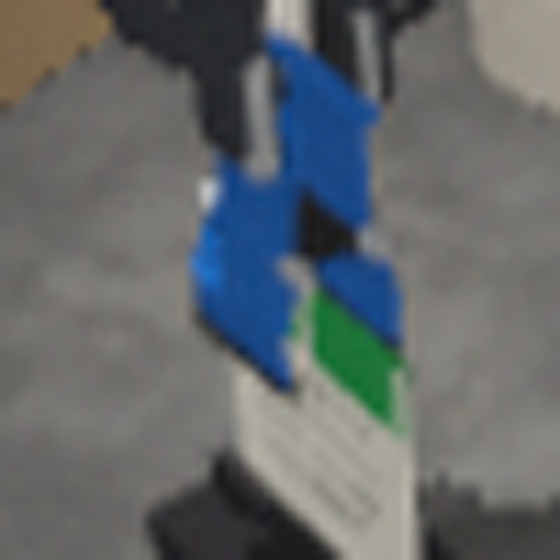

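The near jaw's lower corner is at (292,392) in the crop, matching the projection for tips at about 96–98 mm. The card's right end is at (400,368), as predicted. The jaws are astride, about 12–14 mm below the edge, and the force reading is no higher than before the descent, so nothing is touching. I hand it in.

```bash
python3 -c "
from cell import ctrl
print(ctrl.finish_job())"
```

```text
the job is handed in; nothing more can be done
None
```

I handed the job in with the blue clip squeezed wide open astride the middle of the green card's top edge, jaw tips measured about 12–14 mm below it and no sign of contact; no verdict came back.

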